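# Slide the pattern carriage home with its lock held down

### The job

The carriage with the wooden pattern is locked on its rails by a spring lock. Press the black lock pad between the two ears all the way down with a fingertip and, still holding it down, push the carriage along the rails until it is fully home against the rubber-collared stop post (not the wooden block at the other end); then let the pad spring up so that the carriage is locked there. It is all done by pressing and pushing: nothing needs grasping or lifting, and everything else on and around the slide stays where it is.

Things in the scene. Friction and masses are not known exactly. Their poses are not given: they have to be found in the camera images.
- slide: fixed slide: a wooden baseboard 300 (its x) by 480 (its y) by 18 mm thick with two round steel rails along its y axis. Origin at the centre of the board's underside, on the bench. Yaw up to 0.3 rad either way
- carriage (a joint): position of the carriage along the slide's y axis in m, 0 in the middle; its whole travel is -0.11 to 0.11, one end at the stop post and the other at the wooden block. While the lock pad is up, a toothed rack with a notch every 10 mm holds the carriage: it can shift 10 mm at most before it catches. With the pad pressed it moves with 2 to 4 N
- carriage_mid (a point): centre of the upper face of the carriage's aluminium deck (200 mm in the slide's x, 130 mm in its y, 14 mm thick, upper face 56 mm above the bench). A wooden half pattern of a flanged pipe is screwed on its far half (slide x from 8 to 92 mm), up to 40 mm above the deck. Moves with the carriage; axes as the slide's
- lock_pad (a joint): how far the lock pad is pressed, in m: 0 up (locked), 0.007 fully down. The lock frees the carriage from about 4 mm on; pressing takes 1.5 N at first, 4 N at 2 mm and 6 N fully down; it springs up when let go and locks the carriage in the nearest notch (there is one at each end of the travel)
- pad_top (a point): centre of the upper face of the lock pad, a black rectangular push pad 36 mm (slide x) by 46 mm (slide y), 14 mm above the deck (70 mm above the bench) when up, on the carriage at slide x = -55 mm. It sits between two fixed aluminium ears, one on either side along the slide's y: each 9 mm thick, 44 mm wide and 27 mm high above the deck, with a clear gap of 53 mm between them; a finger on the pad can push the carriage by an ear. Moves with the pad and the carriage
- stop_mid (a point): the goal end: axis of the stop post at 56 mm above the bench; a steel post 18 mm thick, standing to 94 mm above the bench, with a black rubber collar 44 mm in diameter (32 to 68 mm above the bench). It stands on the slide's middle line at slide y = +197 or -197 mm, by chance. The carriage touches the collar when carriage_mid is 87 mm from this point
- end_block: plain wooden block 70 by 44 by 34 mm on the board at the other end of the rails, the wrong end. Origin at the centre of its underside
- sprue_pin: bystander: loose tapered wooden pin, 30 mm thick and 85 mm high, standing on the far strip of the board. Origin under its foot
- weight: bystander: loose small steel weight with a knob, 38 mm in diameter, 50 mm high, on the near strip of the board. Origin under its foot
- rapping_block: bystander: loose wooden block 34 by 70 by 28 mm on the near strip of the board. Origin at the centre of its underside
- hammer: bystander: hammer lying beside the board, on the slide's -y side
- brush: bystander: brush lying beside the board, on the slide's +y side
- jug: bystander: white plastic jug, 90 mm in diameter, 110 mm high, standing off the slide's -y end. Origin under its foot
- bottle: bystander: yellow bottle with a red cap, 66 mm in diameter, 160 mm high, standing off the slide's +y end. Origin under its foot

How it is judged:
By the outcome, as a careful person would: the job done as asked, in the order asked, and still so for the second after the job is handed in, with the robot touching nothing.
It also fails if it takes over 40 s, if anything falls off the work surface, if the arm or the gripper's body presses on something with over 40 N, if the wrist force passes 120 N, or if a joint passes its speed limit or range.

### The arm

A 7-joint arm with a two-finger parallel gripper is mounted at the origin on the work surface. World frame = base frame: x ahead of the robot, y to its left, z up, the work surface at z = 0. Lengths are in m, angles in rad, forces in N, time in s.
With the tool pointing down it reaches from about 0.425 to 0.95 m from the base axis. Payload 4.7 kg.
Tool frame: the origin (TCP) lies on the centre line of the jaws, within the pads' length; the fingertips stand 14 mm ahead of it and the grasp point (between the pads) lies 5 mm behind it (manip.tip_extent is the z of the fingertips in the tool frame, in m); z points along the fingers, y is the line along which they close (so a half turn about z gives the same grasp; the last joint's range is limited). The gripper opens to 85 mm and grips with 20 to 120 N. Pads are 22 mm wide; open, the fingers measure 114 mm over their backs; the gripper's body (76 mm by 85 mm) begins 54 mm behind the grasp point. The pads swing forward as they close: fully open they stand 13 mm farther back than shut.
Start: joints at [1.101, 0.469, -0.049, 1.532, 0.024, 1.141, -0.082], TCP at [0.288, -0.61, 0.245] pointing down, gripper open.
Joint ranges: [-2.59, 2.59], [-0.33, 1.99], [-1.39, 1.29], [0.1, 2.45], [-1.04, 4.18], [0.21, 1.99], [-2.66, 2.66]. Speed limits (rad/s): [2.57, 2.57, 3.14, 3.14, 3.14, 3.14, 3.14].

### API

Orientations are given as [roll, pitch, yaw] about the fixed x, y, z axes, in that order (R = Rz(yaw) Ry(pitch) Rx(roll)).
In Python, from cell import sensors, imaging, finish_job, manip gives the robot as it stands.
- The arm moves only by the shell command python3 -m creep 'ROWS'. ROWS is JSON, a list of rows, each a list of 5 numbers: the opening, from 0 (shut) to 1 (fully open), then the shift along the tool's x, y, z in m, then the turn about the tool's z in degrees. In form: [[gripper, x, y, z, turn], ...]. A call has 1 to 8 rows; each row is the pose to reach, as a shift and turn from the pose commanded when the call began, along the tool's axes at that moment; what a row does not reach only later rows make up. A row lasts 1/8 s, in which the tool goes at most 62.5 mm and 10.7 degrees, less where a joint would pass 70% of its speed; a pose out of reach is approached as far as the arm can. A call with a gripper value outside its range is refused whole. The fingers move at their own pace and stop on an object; the grip force is fixed at half the most. Time passes only in rows, so rows that repeat a pose let the fingers close. It gives the time, the measured TCP pose, the force, the opening and the grip force at its end, in the units of the state.
- sensors.read_state(): the state, without advancing time (a new reading comes with each control period).
- imaging.snapshot(name): name is "side" or "top" or "wrist"; returns the picture (420x560x3 uint8, blue, green, red); there is no depth.
- imaging.calibration(name): a dict with "fx", "fy", "cx", "cy" (pixels), "k1" (the pictures are not rectified: a ray, as slopes to the right and down, at radius r is drawn at 1 + k1 r^2 times it, then the intrinsics apply), "R" (3x3) and "t" (3): a world point X has camera coordinates R X + t. Camera axes: x right, y down, z forward; pixel columns grow to the right and rows downward; lengths in m; the calibration is good to about 2 mm. A picture is of the moment at which its call begins: read the wrist's pose just before it. calibration takes no time and is no camera call; for the wrist camera it gives the pose at the moment of the call.
- finish_job(): hands the job in; it is judged then, once.
The state is a dict: "clock": time; "joint_pos": joint angles; "joint_velocities": joint speeds; "effort": joint torques, N m; "position": TCP position; "eef_rot": TCP orientation; "wrist_force": force on the tool from outside, world axes, zero at the start; "wrist_torque": the same for the moment, N m; "grip_width": finger opening in m; "finger_force": force on a finger pad.
Only numpy, scipy, OpenCV 4.12 (cv2) and the standard library are available. Lean on these libraries where they do the work, as an engineer would, in place of code of your own. Each camera call takes 0.05 s, during which the arm holds its last target. There are 200 camera calls.

## Working session

There is one attempt and no reset: what is moved stays moved. The work goes in short steps, Python scripts to look and compute and a shell command to move; the robot and the scene stay as the last step left them, time stands still between calls to the robot, and variables do not carry over. Pictures are saved under pics/ and viewed, at most 10 in all, crops included, and the job is handed in when it is done.

```bash
mkdir -p pics; cat > h.py <<'E'
import numpy as np, cv2
from cell import sensors, imaging, finish_job, manip
def ray(c,u,v):
    x,y=(u-c["cx"])/c["fx"],(v-c["cy"])/c["fy"]
    K=np.array([[c["fx"],0,c["cx"]],[0,c["fy"],c["cy"]],[0,0,1]])
    p=cv2.undistortPoints(np.array([[[u,v]]],float),K,np.array([c["k1"],0,0,0,0.]))[0,0]
    R=np.array(c["R"]);t=np.array(c["t"])
    return -R.T@t, R.T@np.array([p[0],p[1],1])
def at(c,u,v,z):
    o,d=ray(c,u,v); return o+d*(z-o[2])/d[2]
def proj(c,X):
    K=np.array([[c["fx"],0,c["cx"]],[0,c["fy"],c["cy"]],[0,0,1]])
    return cv2.projectPoints(np.array(X,float).reshape(-1,1,3),cv2.Rodrigues(np.array(c["R"]))[0],np.array(c["t"],float),K,np.array([c["k1"],0,0,0,0.]))[0][:,0]
E
python3 - <<'E'
from h import *
for n in("top","side"): cv2.imwrite(f"pics/{n}1.png",imaging.snapshot(n))
s=sensors.read_state();print(s["clock"],s["position"],s["eef_rot"],s["grip_width"],manip.tip_extent)
E
```

```text
0.1 [ 0.28776935 -0.61001002  0.24433802] [-3.13976785e+00  1.03139573e-04  4.40801091e-01] 0.08527662285820517 0.014
```

View pics/top1.png

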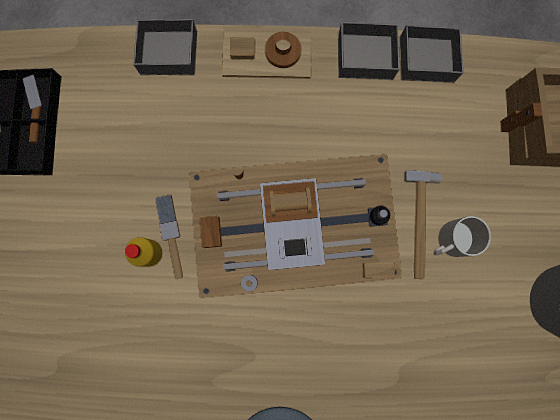

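View pics/side1.png

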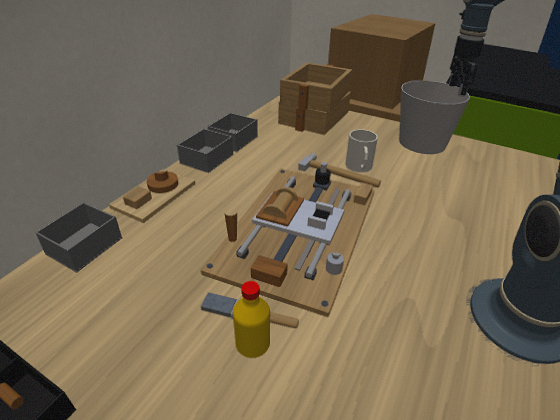

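The top view shows the board, with corners at about (190,174), (389,154), (401,277) and (201,297). The pad is at about (295,247). The stop post is at (380,215), on the slide's -y side, and the wooden block is at (210,232). I'll zoom in to measure.

```bash
python3 - <<'E'
from h import *
im=cv2.imread("pics/top1.png"); c=imaging.calibration("top")
cv2.imwrite("pics/crop1.png",cv2.resize(im[145:305,185:410],None,fx=3.5,fy=3.5,interpolation=cv2.INTER_CUBIC))
P=np.array([at(c,u,v,.018) for u,v in((190,174),(389,154),(401,277),(201,297))]);print(P.round(4),P.mean(0))
print(at(c,295,247,.07))
E
```

```text
[[ 0.6534  0.2242  0.018 ]
 [ 0.7127 -0.254   0.018 ]
 [ 0.4172 -0.2818  0.018 ]
 [ 0.3629  0.1883  0.018 ]] [ 0.53652342 -0.03080911  0.018     ]
[ 0.48234723 -0.02733567  0.07      ]
```

View pics/crop1.png

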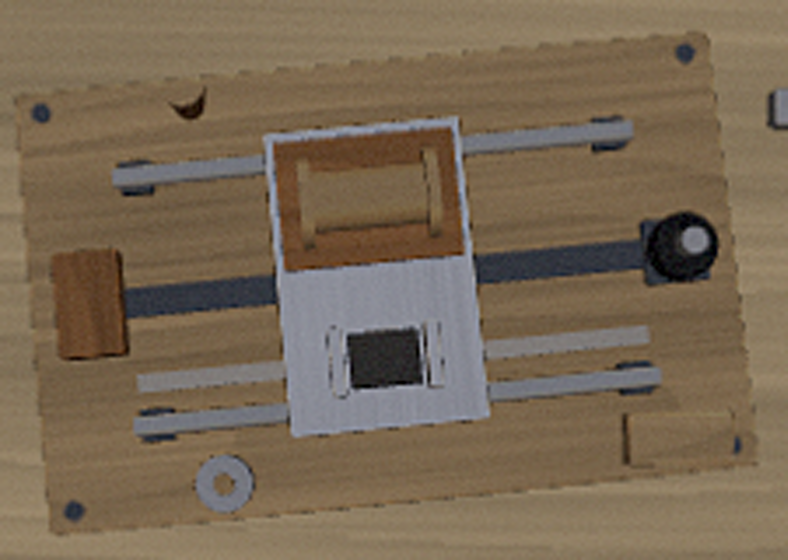

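```bash
cat >> h.py <<'E'
def W(p,L):
    x,y,a=p[:3];L=np.atleast_2d(np.array(L,float));c,s=np.cos(a),np.sin(a)
    return np.c_[x+c*L[:,0]-s*L[:,1],y+s*L[:,0]+c*L[:,1],L[:,2]]
E
python3 - <<'E'
from h import *
from scipy.optimize import least_squares
c=imaging.calibration("top")
px=np.array([(14,97),(706,34),(756,463),(50,533),(264,137),(458,117),(490,416),(294,436),(693,238),(349,335),(418,327),(424,383),(352,390)])/3.5+[185,145]
def L(q):
    b=[(.15,.24,.018),(.15,-.24,.018),(-.15,-.24,.018),(-.15,.24,.018)]
    d=[(.1,q+.065,.056),(.1,q-.065,.056),(-.1,q-.065,.056),(-.1,q+.065,.056)]
    return b+d+[(0,-.197,.094)]+[(-.037,q+.023,.07),(-.037,q-.023,.07),(-.073,q-.023,.07),(-.073,q+.023,.07)]
f=lambda p:(proj(c,W(p,L(p[3])))-px).ravel()
r=least_squares(f,[.536,-.03,.12,0],loss="soft_l1")
print(r.x.round(4));print(f(r.x).reshape(-1,2).round(1).tolist())
q=r.x[3];print("pad",W(r.x,(-.055,q,.07)),"goal pad",W(r.x,(-.055,-.11,.07)))
s=sensors.read_state();print(s["position"],s["eef_rot"])
E
```

```text
[ 0.5368 -0.0275  0.1164  0.0061]
[[-0.6, -0.6], [0.1, -1.2], [0.6, 0.4], [-0.5, 0.9], [-0.3, -0.8], [0.3, -0.4], [0.4, 0.6], [-0.6, 0.6], [0.4, 0.4], [-0.4, -0.3], [0.2, 0.0], [0.1, -0.1], [0.3, -0.0]]
pad [[ 0.48142559 -0.02787591  0.07      ]] goal pad [[ 0.49490651 -0.14317794  0.07      ]]
[ 0.28776935 -0.61001002  0.24433802] [-3.13976785e+00  1.03139573e-04  4.40801091e-01]
```

```bash
python3 -m creep '[[0,0.053,-0.055,0,2.4],[0,0.106,-0.111,0,4.8],[0,0.159,-0.166,0,7],[0,0.212,-0.222,0,9.3],[0,0.265,-0.277,0,11.6],[0,0.318,-0.333,0,14],[0,0.371,-0.388,0,16.3],[0,0.424,-0.444,0,18.6]]'; python3 -m creep '[[0,0,0,0,0]]'
python3 - <<'E'
from h import *
s=sensors.read_state();print(s["clock"],s["position"],s["eef_rot"],s["grip_width"])
E
```

```text
clock: 1.1
position: [0.4463, -0.1342, 0.2453]
eef_rot: [3.141, -0.0, 0.115]
wrist_force: [1.4, 0.0, 0.1]
grip_width: 0.0
finger_force: 0.0
clock: 1.23
position: [0.4474, -0.1308, 0.2454]
eef_rot: [-3.14, -0.001, 0.126]
wrist_force: [-0.8, -0.4, 0.3]
grip_width: 0.0001
finger_force: 0.0
1.225 [ 0.44739331 -0.13084129  0.24539027] [-3.14023081e+00 -7.99691564e-04  1.26467602e-01] 7.326704814291725e-05
```

```bash
python3 -m creep '[[0,0.023,-0.049,0,0.5],[0,0.047,-0.098,0,0.5],[0,0.047,-0.098,0.06,0.5],[0,0.047,-0.098,0.115,0.5],[0,0.047,-0.098,0.115,0.5],[0,0.047,-0.098,0.115,0.5]]'
python3 - <<'E'
from h import *
cv2.imwrite("pics/side2.png",cv2.resize(imaging.snapshot("side")[120:300,200:440],None,fx=3,fy=3))
s=sensors.read_state();print(s["clock"],s["position"],s["eef_rot"],s["wrist_force"])
E
```

```text
clock: 1.98
position: [0.4827, -0.034, 0.1318]
eef_rot: [3.141, -0.002, 0.106]
wrist_force: [0.7, -0.1, 0.6]
grip_width: 0.0002
finger_force: 0.0
2.025 [ 0.48321501 -0.03390344  0.13242152] [ 3.14070137 -0.00395396  0.10649057] [0.35055211 0.4532412  0.66459159]
```

View pics/side2.png

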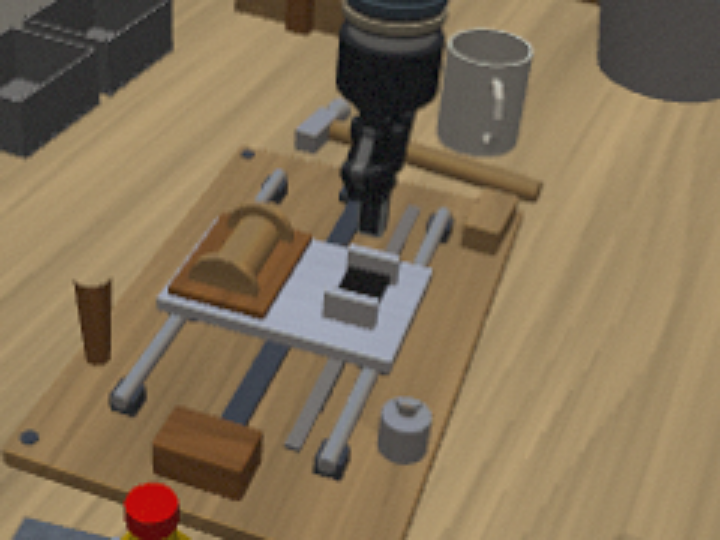

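The side view shows the fingertip at about (373,230) in the crop, poised above the pad at about (366,283) between the ears. I'll check both against the calibration.

```bash
python3 - <<'E'
from h import *
c=imaging.calibration("side");P=proj(c,[(.483,-.034,.118),(.4814,-.0279,.07)]);print((P-[200,120])*3)
E
```

```text
[[369.94805336 229.14432377]
 [363.7350981  281.51547659]]
```

```bash
python3 -m creep '[[0,-0.001,-0.006,0.02,0],[0,-0.001,-0.006,0.036,0],[0,-0.001,-0.006,0.044,0],[0,-0.001,-0.006,0.044,0],[0,-0.001,-0.006,0.044,0]]'
```

```text
clock: 2.65
position: [0.4804, -0.0276, 0.0868]
eef_rot: [3.141, -0.001, 0.107]
wrist_force: [-0.3, 0.7, -0.7]
grip_width: 0.0001
finger_force: 0.0
```

```bash
python3 -m creep '[[0,0,0,0.004,0],[0,0,0,0.008,0],[0,0,0,0.010,0],[0,0,0,0.010,0],[0,0,0,0.010,0]]'
```

```text
clock: 3.28
position: [0.4807, -0.0276, 0.077]
eef_rot: [3.141, -0.002, 0.107]
wrist_force: [-0.8, -1.0, 7.1]
grip_width: -0.0
finger_force: 3.5
```

```bash
python3 -m creep '[[0,0,0,0.001,0],[0,0,0,0.002,0],[0,0,0,0.002,0]]'
```

```text
clock: 3.65
position: [0.4806, -0.0276, 0.0766]
eef_rot: [3.14, -0.001, 0.107]
wrist_force: [-5.1, 0.2, 23.4]
grip_width: 0.0001
finger_force: 11.7
```

```bash
python3 -m creep '[[0,0,0.003,-0.001,0],[0,0,0.008,-0.001,0],[0,0,0.014,-0.001,0],[0,0,0.020,-0.001,0],[0,0,0.026,-0.001,0],[0,0,0.032,-0.001,0]]'
```

```text
clock: 4.4
position: [0.4842, -0.0588, 0.0768]
eef_rot: [3.141, -0.002, 0.108]
wrist_force: [-2.6, 1.5, 14.1]
grip_width: -0.0003
finger_force: 7.2
```

```bash
python3 -m creep '[[0,0,0.006,0,0],[0,0,0.013,0,0],[0,0,0.020,0,0],[0,0.0002,0.027,0,0],[0,0.0003,0.034,0,0],[0,0.0004,0.041,0,0],[0,0.0005,0.048,0,0],[0,0.0005,0.050,0,0]]'
```

```text
clock: 5.4
position: [0.4901, -0.1092, 0.0768]
eef_rot: [3.141, -0.002, 0.107]
wrist_force: [-3.0, 1.2, 13.6]
grip_width: 0.0001
finger_force: 7.1
```

```bash
python3 - <<'E'
from h import *
cv2.imwrite("pics/side3.png",cv2.resize(imaging.snapshot("side")[120:300,200:440],None,fx=3,fy=3))
E
```

```text
(no output)
```

View pics/side3.png

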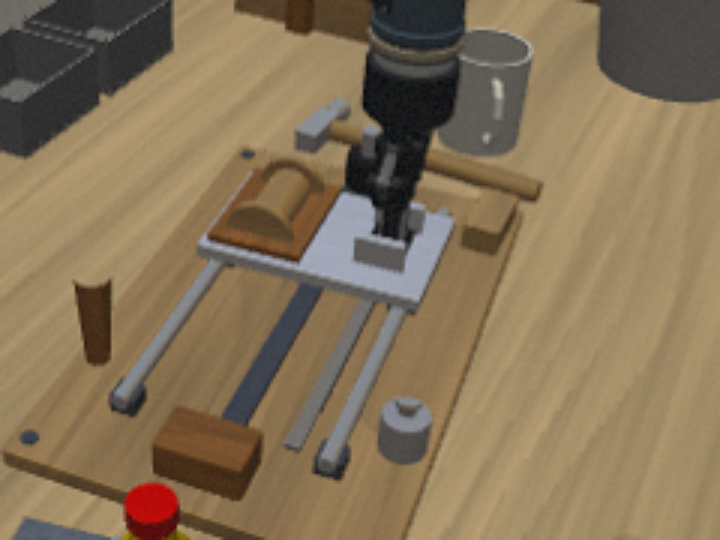

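The carriage has moved with the finger, which sits between the ears with the pad held down. I'll continue slowly to the stop.

```bash
python3 -m creep '[[0,0,0.006,0,0],[0,0.0001,0.012,0,0],[0,0.0002,0.018,0,0],[0,0.0002,0.023,0,0],[0,0.0003,0.027,0,0],[0,0.0003,0.030,0,0],[0,0.0003,0.032,0,0]]'
```

```text
clock: 6.32
position: [0.4937, -0.1406, 0.0768]
eef_rot: [3.141, -0.001, 0.108]
wrist_force: [-3.5, 0.2, 14.1]
grip_width: -0.0003
finger_force: 7.0
```

```bash
python3 -m creep '[[0,0,0.003,0,0],[0,0,0.006,0,0],[0,0,0.009,0,0],[0,0,0.012,0,0],[0,0,0.014,0,0],[0,0,0.014,0,0]]'
```

```text
clock: 7.08
position: [0.4957, -0.1503, 0.0768]
eef_rot: [-3.138, -0.002, 0.11]
wrist_force: [-2.6, 9.2, 13.9]
grip_width: 0.0003
finger_force: 7.2
```

```bash
python3 -m creep '[[0,0,0.002,0,0],[0,0,0.004,0,0],[0,0,0.004,0,0]]'
python3 - <<'E'
from h import *
im=imaging.snapshot("top");cv2.imwrite("pics/top4.png",cv2.resize(im[145:305,270:430],None,fx=3.5,fy=3.5,interpolation=cv2.INTER_CUBIC))
c=imaging.calibration("top");p=(.5368,-.0275,.1164)
print((proj(c,W(p,[(s*.1,-.11+e*.065,.056) for s in(1,-1) for e in(1,-1)]))-[270,145])*3.5)
E
```

```text
clock: 7.45
position: [0.4964, -0.1544, 0.0768]
eef_rot: [-3.138, -0.003, 0.11]
wrist_force: [-1.7, 9.4, 13.7]
grip_width: -0.0001
finger_force: 7.4
[[140.68772957 117.40156738]
 [334.64330517  99.37533391]
 [172.53976384 420.37466688]
 [369.42334468 399.91935298]]
```

View pics/top4.png

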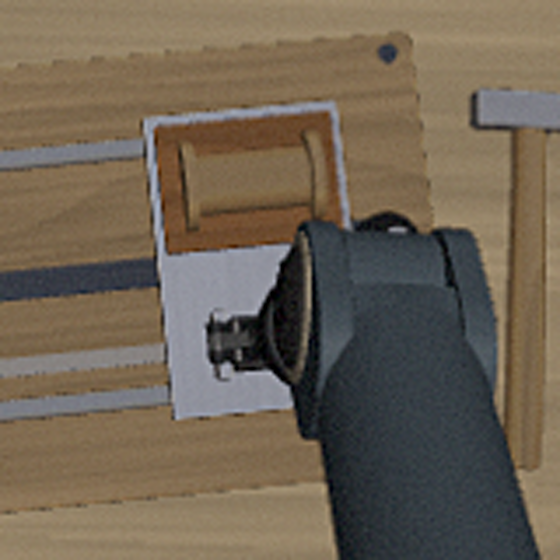

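The deck's left corners are at (145,118) and (175,418), which matches the predicted home position to about 1 px. I'll push a little more so the finger presses firmly against the ear, then let the pad up.

```bash
python3 -m creep '[[0,0,0.002,0,0],[0,0,0.004,0,0],[0,0,0.005,0,0],[0,0,0.005,0,0]]'
```

```text
clock: 8.0
position: [0.4964, -0.1547, 0.0768]
eef_rot: [-3.132, -0.001, 0.113]
wrist_force: [-3.2, 18.9, 16.8]
grip_width: -0.0002
finger_force: 12.0
```

```bash
python3 -m creep '[[0,0,-0.004,0,0],[0,0,-0.005,-0.003,0],[0,0,-0.005,-0.006,0],[0,0,-0.005,-0.010,0],[0,0,-0.006,-0.016,0],[0,0,-0.008,-0.03,0],[0,0,-0.010,-0.06,0],[0,0,-0.012,-0.10,0]]'; python3 -m creep '[[0,0,-0.05,-0.04,0],[0,-0.02,-0.10,-0.08,0],[0,-0.03,-0.16,-0.08,0],[0,-0.03,-0.21,-0.08,0],[0,-0.03,-0.21,-0.08,0],[0,-0.03,-0.21,-0.08,0]]'
python3 - <<'E'
from h import *
im=imaging.snapshot("top");cv2.imwrite("pics/top5.png",cv2.resize(im[145:305,230:430],None,fx=3.5,fy=3.5,interpolation=cv2.INTER_CUBIC))
c=imaging.calibration("top");p=(.5368,-.0275,.1164)
print((proj(c,W(p,[(s*.1,-.11+e*.065,.056) for s in(1,-1) for e in(1,-1)]+[(s*.018-.055,-.11+e*.023,.07) for s in(1,-1) for e in(1,-1)]))-[230,145])*3.5)
E
```

```text
clock: 9.0
position: [0.4934, -0.152, 0.1763]
eef_rot: [-3.141, 0.001, 0.107]
wrist_force: [0.6, 0.2, 0.4]
grip_width: -0.0001
finger_force: 0.0
clock: 9.75
position: [0.4419, 0.0531, 0.2558]
eef_rot: [3.141, -0.001, 0.107]
wrist_force: [0.3, -0.2, -0.2]
grip_width: -0.0
finger_force: 0.0
[[280.68772957 117.40156738]
 [474.64330517  99.37533391]
 [312.53976384 420.37466688]
 [509.42334468 399.91935298]
 [368.79424313 316.33097743]
 [439.04063585 309.28069213]
 [374.74473046 371.87032255]
 [445.14937654 364.65976336]]
```

View pics/top5.png

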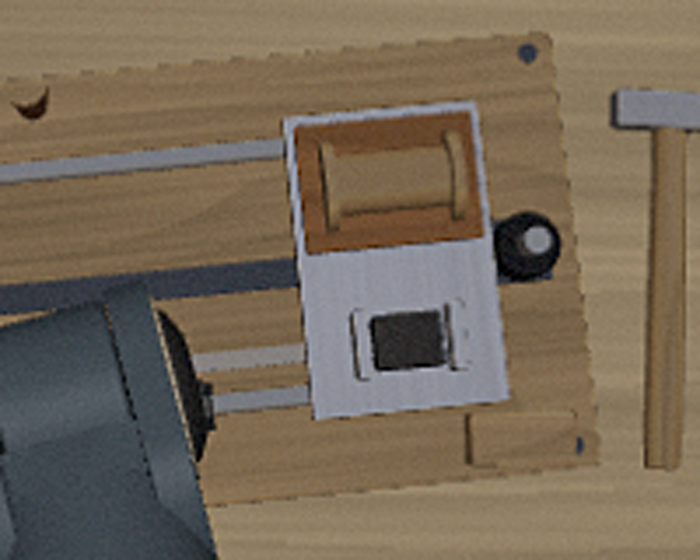

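The carriage is against the collar: deck corners at (283,118) and (315,418), collar touching the deck edge at about (497,245). The pad is up at about (408,340), which matches the home prediction to about 1 px. The robot is clear and nothing else has moved.

```bash
python3 -c "from cell import finish_job; print(finish_job())"
```

```text
the job is handed in; nothing more can be done
None
```

The carriage was pushed home against the rubber-collared stop post with the pad held down, the pad was then let up to lock it there, and the job was handed in at about 10 s with the arm clear.

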